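# Ready the stencil press for a print

## Robot

A 6-joint arm with a two-finger parallel gripper is mounted at the origin on the work surface. World frame = base frame: x ahead of the robot, y to its left, z up, the work surface at z = 0. Lengths are in m, angles in rad, forces in N, time in s.
With the tool pointing down it reaches from about 0.275 to 0.85 m from the base axis. Payload 5.2 kg.
Tool frame: the origin (TCP) lies between the finger pads, 19 mm behind the fingertips; this is the grasp point; y points along the fingers, x is the direction in which the jaws open and shut, and the axes are right-handed (so a half turn about y gives the same grasp; the last joint's range is limited). The gripper opens to 85 mm and grips with 20 to 120 N. Pads are 22 mm wide; open, the fingers measure 114 mm over their backs; the gripper's body (76 mm by 85 mm) begins 54 mm behind the grasp point. The pads swing forward as they close: fully open they stand 13 mm farther back than shut.
Start: joints at [-1.447, 0.259, 1.535, -0, 1.348, -0.203], TCP at [0.177, -0.521, 0.25] pointing down, gripper open.
Joint ranges: [-3.14, 3.14], [-0.91, 2.08], [0.19, 2.58], [-1.22, 4.36], [0.22, 2.71], [-3.12, 3.12]. Speed limits (rad/s): [2.57, 2.57, 3.14, 3.14, 3.14, 3.14].

## Interface

Orientations are given as a unit quaternion [x, y, z, w].
In Python, from cell import monitor, read_camera, env, masks_of, mark_of gives the robot as it stands. The module is installed in compiled form; this text tells all that it offers.
- The arm moves only by the shell command python3 -m inch 'ROWS' [OPENING]. ROWS is JSON, a list of rows, each an object with "travel": the shift along the tool's x, y, z in m, a list of three; "twist": the turn, a rotation vector about the tool's x, y, z in rad, a list of three. In form: [{"travel": [tx, ty, tz], "twist": [ax, ay, az]}, ...]. A call has 1 to 20 rows; each row shifts and turns the commanded pose from where the row before left it, along the tool's axes as they then stand; what a row does not reach is not made up. A row lasts 1/10 s, in which the tool goes at most 50 mm and 8.59 degrees, less where a joint would pass 70% of its speed; a pose out of reach is approached as far as the arm can. A call with a gripper value outside its range is refused whole. OPENING is the opening, from 0 (shut) to 1 (fully open), set as the call begins (- or left out, the last holds). The fingers move at their own pace and stop on an object; the grip force is fixed at half the most. Time passes only in rows, so rows that do not move let the fingers close. It gives the time, the measured TCP pose, the force and the opening at its end, in the units of the state.
- monitor.read_state(): the state, without advancing time (a new reading comes with each control period).
- read_camera(name): name is "scene" or "top"; returns a dict with "image" (480x640x3 uint8, red, green, blue), "depth" (480x640 float32, m along the optical axis (not along the pixel's ray), 0 where there is no reading), "fovy" (degrees; the focal length in pixels is half the picture's height over the tangent of half this angle, whatever the lens; pixels are square), "cx", "cy" (the principal point, pixels), "cam_to_world" (4x4, takes a point from camera to world coordinates). Camera axes: x right, y down, z forward; pixel columns grow to the right and rows downward; lengths in m; the calibration is good to about 2 mm. A picture is of the moment at which its call begins.
- env.finish_job(): hands the job in, once; it reports no verdict.
Trained networks look in a picture, given as the dict that the camera call returned (one of the last four; its "shot" number tells which), for a name from the list of things; names that differ only in an ending like _2 or _b are one class to them, and where a whole thing is asked for, a point or a joint stands for the part that bears it (a point fixed in the world has none). Each returns a list of dicts, best first, with "p" (0 to 1); they miss things now and then, are a little off and sometimes report something else, mostly with a low value. They report only what shows in the picture. A call takes as long as a camera call.
- masks_of(query, picture): "pixels" (480x640 bool, what is visible of it) and "extent" ([left, top, right, bottom] as shares, 0 to 1, of the picture: columns of its width, rows of its height, round what is visible of it).
- mark_of(query, picture): "xy" ([column, row] as shares, 0 to 1, of the picture: columns of its width, rows of its height: a listed point, or the origin of a listed thing).
The state is a dict: "t": time; "joint_pos": joint angles; "joint_velocities": joint speeds; "joint_torque": joint torques, N m; "position": TCP position; "ee_rot": TCP orientation; "wrist_force": force on the tool from outside, world axes, zero at the start; "moment": the same for the moment, N m; "finger_gap": finger opening in m.
Only numpy, scipy, OpenCV 4.12 (cv2) and the standard library are available. Lean on these libraries where they do the work, as an engineer would, in place of code of your own. Each camera call takes 0.05 s, during which the arm holds its last target. There are 200 camera calls.

## Task

Get the small stencil press ready to print using fingertip pushes only: with the stencil frame still raised, push the pulled-out print board sideways all the way in under it against its stop, then press down on the front bar of the frame until it lies down flat. Do not take the frame between the fingers or lift it right back, leave alone the ink jar, the squeegee and the mixing cup, and finish clear of everything.

Things in the scene. Friction and masses are not known exactly. Their poses are not given: they have to be found in the camera images.
- press: Table-top stencil press, fixed: dark steel base 300 x 260 x 14 mm (x, y, z), two rails along y under the print board, two hinge clamps with black hand screws at the far end, 97 mm high (x 0.152, y +-0.08 in this frame). Origin: centre of its underside, on the table. x points away from the robot (yaw up to 0.25 rad), +y to the side where the board is pulled out.
- board (a joint): Travel (m) of the flat grey print board, 200 x 350 mm (press x, y), top 50 mm above the table, along press y: 0 = home against a rigid stop; grows as it is pulled out to +y; starts at 0.07 to 0.13, limit 0.15. About 2 N of friction; stays where left; cannot be lifted. At home its +y end stands 65 mm out beyond the frame's side.
- board_end (a point): Centre line of the flat upright face at the board's +y end (200 mm wide along press x, from 14 to 50 mm above the table; this point at 40 mm, moving with the board). Push it towards press -y. Beyond it is bare table; at home the face is at press y = 0.175, while the base plate ends at y = 0.13.
- stencil (a joint): Angle (rad) of the hinged stencil frame: 0 = flat on a rigid stop just over the board; grows as its front bar swings up and away from the robot; starts at 0.7 to 1.05, limit 1.35. Hinge friction (0.7 N m) holds it where left; 1 to 7 N down on the front bar lowers it. Aluminium bars 30 wide, 20 thick, 240 mm from hinge axis to front edge, 220 mm along y, round a thin slotted steel plate.
- front_bar (a point): Centre of the top face of the frame's front bar (30 mm across, 220 mm along y, 20 mm thick); moves with the frame. 225 mm from the hinge axis along the frame and 12 mm above it square to the frame; the bar's outer edge is 15 mm further out. Flat, it is 75 mm above the table. Its z is square to the frame, its x points to the hinge.
- hinge (a point): Point on the hinge axis, midway along the frame, at the press's far end: (0.13, 0, 0.063) in the press frame. The axis runs along press y.
- ink_jar: Closed ink jar, 60 mm across, 85 mm high, loose, to the right of the press. Origin: centre of its underside. Bystander.
- squeegee: Squeegee standing on edge: wooden grip 30 x 160 mm, 75 mm high in all, with a rubber blade and two small steel feet, loose, to the right of the press. Origin: centre of its underside, y along its length. Bystander.
- mixing_cup: Open white plastic mixing cup, 72 mm across, 80 mm high, loose, near the front left of the press. Origin: centre of its underside. Bystander.

How it is judged:
On the way, in this order (a step that is already met when the one before it is completed fails the run):
1. the print board is fully home under the frame while the frame is still raised (value of joint board below 0.005 m and value of joint stencil above 0.5 rad), for 0.2 s.
2. the stencil frame lies flat over the board (value of joint stencil below 0.035 rad and value of joint board below 0.005 m), for 0.2 s.
At the end, for the whole second after the job is handed in: The board is home to within 5 mm, the stencil frame lies flat to within 0.035 rad (about 8 mm at the front bar), both at rest; ink jar, squeegee and mixing cup are within 25 mm of where they began (all of step 2 and velocity of joint board between -0.01 and 0.01 m/s and velocity of joint stencil between -0.05 and 0.05 rad/s and distance of each of ink_jar, squeegee, mixing_cup from where it was at the start of the episode below 0.025 m); the robot touches nothing.
It fails at once if the frame is lowered (below 0.3 rad) while the board is not home (more than 10 mm out) (value of joint stencil below 0.3 rad and value of joint board above 0.01 m).
It fails at once if the frame is lifted right back, above its starting range (over 1.2 rad) (value of joint stencil above 1.2 rad).
It fails at once if a bar of the frame is taken between the fingers (the TCP is inside its section, to 4 mm over its top) (z of the grasp point in the frame of front_bar between -0.025 and 0.004 m and ((x of the grasp point in the frame of front_bar between -0.015 and 0.015 m and y of the grasp point in the frame of front_bar between -0.11 and 0.11 m) or (x of the grasp point in the frame of front_bar between -0.015 and 0.19 m and y of the grasp point in the frame of front_bar between 0.08 and 0.11 m) or (x of the grasp point in the frame of front_bar between -0.015 and 0.19 m and y of the grasp point in the frame of front_bar between -0.11 and -0.08 m))).
It fails at once if the ink jar, squeegee or mixing cup is shifted or lifted by more than 25 mm, or tipped over (distance of any of ink_jar, squeegee, mixing_cup from where it was at the start of the episode above 0.025 m or angle between any of ink_jar, squeegee, mixing_cup's own z axis and vertical above 0.5 rad).
It also fails if it takes over 59 s, if anything falls off the work surface, if the arm or the gripper's body presses on something with over 40 N, if the wrist force passes 120 N, or if a joint passes its speed limit or range.

## Working session

There is one attempt and no reset: what is moved stays moved. The work goes in short steps, Python scripts to look and compute and a shell command to move; the robot and the scene stay as the last step left them, time stands still between calls to the robot, and variables do not carry over. Pictures are saved under pics/ and viewed, about 8 in all and at most 12, crops included, and the job is handed in when it is done.

```bash
mkdir -p pics
cat > h.py <<'E'
import numpy as np,cv2
from cell import monitor, read_camera, env, masks_of, mark_of
def P(pic,u,v,d=None):
    f=240/np.tan(np.radians(pic["fovy"])/2)
    u=np.asarray(u);v=np.asarray(v)
    if d is None: d=pic["depth"][v.astype(int),u.astype(int)]
    c=np.stack([(u-pic["cx"])/f*d,(v-pic["cy"])/f*d,d,np.ones_like(d)],-1)
    return (c@np.array(pic["cam_to_world"]).T)[...,:3]
def save(pic,n): cv2.imwrite("pics/"+n,cv2.cvtColor(pic["image"],cv2.COLOR_RGB2BGR))
E
python3 - <<'E'
from h import *
np.set_printoptions(precision=3,suppress=True)
print(monitor.read_state())
for c in ["top","scene"]:
    p=read_camera(c); save(p,c+"0.png"); print(c,p["fovy"],p["cam_to_world"])
    for q in ["press","board_end","front_bar","hinge","ink_jar","squeegee","mixing_cup"]:
        for m in mark_of(q,p)[:2]:
            u,v=m["xy"][0]*640,m["xy"][1]*480
            print(q,round(m["p"],2),round(u),round(v),P(p,np.array(min(u,639)),np.array(min(v,479))))
E
```

```text
{'t': 0.0, 'joint_pos': array([-1.447,  0.259,  1.536,  0.   ,  1.348, -0.203]), 'joint_velocities': array([-0.002,  0.   , -0.001, -0.   , -0.001, -0.   ]), 'joint_torque': array([  0.   , -44.602, -29.057,  -0.   ,   0.012,  -0.   ]), 'position': array([ 0.177, -0.52 ,  0.249]), 'ee_rot': array([-0.574,  0.412, -0.412,  0.575]), 'wrist_force': array([-0.188,  0.966,  0.172]), 'moment': array([ 0.011,  0.003, -0.035]), 'finger_gap': 0.08516279190581279}
top 57.60690477313682 [[ 0.022 -0.992  0.125  0.405]
 [-1.    -0.023 -0.013 -0.044]
 [ 0.016 -0.124 -0.992  1.039]
 [ 0.     0.     0.     1.   ]]
press 0.78 323 225 [ 0.551 -0.066  0.051]
board_end 0.86 201 252 [0.483 0.209 0.051]
hinge 0.87 313 167 [ 0.677 -0.038  0.092]
ink_jar 0.66 437 259 [ 0.479 -0.32   0.074]
squeegee 0.56 425 185 [ 0.648 -0.299  0.06 ]
mixing_cup 0.92 235 335 [0.296 0.132 0.004]
scene 45.658603333928475 [[ 0.999 -0.032  0.041  0.49 ]
 [-0.052 -0.661  0.749 -0.877]
 [ 0.003 -0.75  -0.661  0.821]
 [ 0.     0.     0.     1.   ]]
press 0.62 327 295 [ 0.558 -0.128  0.049]
board_end 0.56 289 193 [0.493 0.206 0.048]
board_end 0.45 326 293 [ 0.555 -0.123  0.051]
front_bar 0.95 336 185 [ 0.571 -0.083  0.268]
hinge 0.56 386 258 [ 0.652 -0.167  0.175]
hinge 0.53 293 413 [ 0.487 -0.377  0.047]
ink_jar 0.95 296 414 [ 0.491 -0.376  0.043]
squeegee 0.56 395 394 [ 0.66  -0.319  0.001]
mixing_cup 0.74 203 235 [0.301 0.092 0.023]
```

View pics/top0.png

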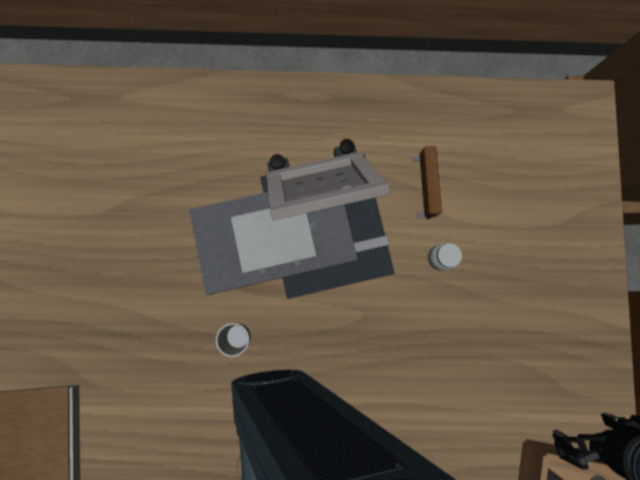

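View pics/scene0.png

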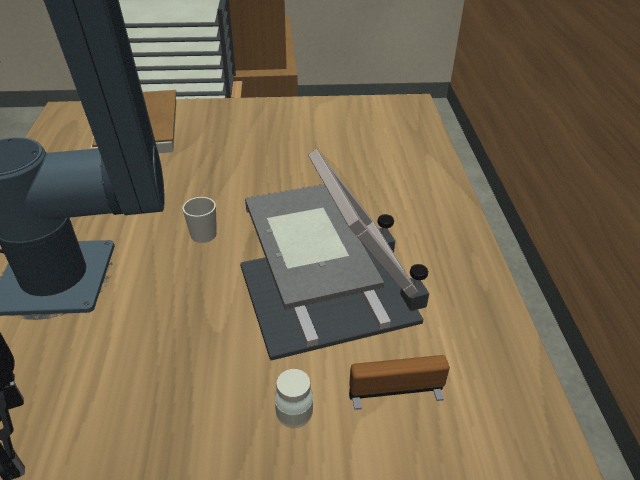

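Run:
```python
from h import *
np.set_printoptions(precision=3,suppress=True)
p=read_camera("top")
V,U=np.mgrid[0:480,0:640]; W=P(p,U,V)
b=(abs(W[...,2]-.05)<.006)&(W[...,0]>.3)&(W[...,1]>-.3)&(W[...,1]<.35)&(p["depth"]>0)
m=masks_of("board",p)[0]; print(m["p"],m["extent"])
mm=(m["pixels"]&b).astype(np.uint8)
pts=W[mm>0]; r=cv2.minAreaRect(pts[:,:2].astype(np.float32)*1000); print(r,cv2.boxPoints(r))
for q in ["stencil","mixing_cup","press"]:
    m=masks_of(q,p)
    if not m: print(q,"none"); continue
    k=m[0]["pixels"]&(p["depth"]>0); w=W[k]
    print(q,m[0]["p"],np.percentile(w,[1,50,99],axis=0))
    if q=="stencil":
        r=cv2.minAreaRect(w[:,:2].astype(np.float32)*1000); print(cv2.boxPoints(r))
        c=w.mean(0);s=np.linalg.svd(w-c,full_matrices=False)[2];print(c,s)
```

```text
0.92 [0.2966, 0.4021, 0.5605, 0.6077]
((527.3107299804688, 49.490478515625), (199.96482849121094, 350.9497985839844), 14.267327308654785) [[ 387.167  194.913]
 [ 473.657 -145.212]
 [ 667.454  -95.932]
 [ 580.964  244.193]]
stencil 0.75 [[ 0.535 -0.173  0.014]
 [ 0.614 -0.061  0.178]
 [ 0.71   0.055  0.272]]
[[ 523.297   42.214]
 [ 595.339 -241.347]
 [ 756.775 -200.332]
 [ 684.733   83.229]]
[ 0.616 -0.061  0.178] [[ 0.493  0.089 -0.866]
 [ 0.22  -0.975  0.025]
 [-0.842 -0.203 -0.5  ]]
mixing_cup 0.59 [[ 0.251  0.091 -0.001]
 [ 0.289  0.135  0.03 ]
 [ 0.328  0.176  0.082]]
press 0.63 [[ 0.399 -0.212  0.01 ]
 [ 0.537 -0.018  0.051]
 [ 0.719  0.221  0.27 ]]
```

The top view shows the board pulled out to the left, with its end centre near px (198,252). The frame is raised, its front bar running from (272,212) to (388,190). The cup is at (233,340), the jar at (445,256) and the squeegee at (431,182). Press yaw is about 0.249. Next I'll find the press origin and plan the approach.

```bash
cat >> h.py <<'E'
from scipy.spatial.transform import Rotation as R
yaw=0.249; X=np.array([np.cos(yaw),np.sin(yaw),0]); Y=np.array([-np.sin(yaw),np.cos(yaw),0]); Z=np.array([0,0,1.])
def plan(target=None,Rt=None):
    s=monitor.read_state(); r=R.from_quat(s["ee_rot"]).as_matrix(); p=s["position"]
    print("pos",p,"F",s["wrist_force"],"gap",s["finger_gap"]); print("tool axes (cols) world\n",r)
    if target is not None: print("tool shift now",r.T@(np.array(target)-p))
    if Rt is not None:
        print("twist",R.from_matrix(r.T@Rt).as_rotvec())
        if target is not None: print("shift after twist",Rt.T@(np.array(target)-p))
# tool x=±press y, tool y=down, tool z = x cross y
RA=np.stack([Y,-Z,np.cross(Y,-Z)],1); RB=np.stack([-Y,-Z,np.cross(-Y,-Z)],1)
E
python3 - <<'E'
from h import *
np.set_printoptions(precision=3,suppress=True)
p=read_camera("top"); V,U=np.mgrid[0:480,0:640]; W=P(p,U,V)
a=W@X; b=W@Y; z=W[...,2]; hsv=cv2.cvtColor(p["image"],cv2.COLOR_RGB2HSV)
k=(abs(z-.014)<.004)&(p["depth"]>0)&(a>.3)&(a<.75)&(b>-.35)&(b<.1)&(p["image"].max(2)<80)
k=cv2.morphologyEx(k.astype(np.uint8),cv2.MORPH_OPEN,np.ones((3,3)))>0
print("base a",np.percentile(a[k],[.5,50,99.5]),"b",np.percentile(b[k],[.5,50,99.5]),k.sum())
c=np.array([.527,.0495,0]); print("board centre a,b",c@X,c@Y)
m=masks_of("stencil",p)[0]["pixels"]&(z>.06); print("sten a,b,z",np.percentile(a[m],[1,99]),np.percentile(b[m],[1,99]),np.percentile(z[m],[1,99]))
fe=np.array([.484,.2196,0])
t=fe+Y*.08-X*.02; t[2]=.25
plan(t,RA); plan(t,RB)
E
```

```text
base a [0.376 0.415 0.661] b [-0.337 -0.27  -0.081] 3588
board centre a,b 0.522945501500875 -0.08189781718701855
sten a,b,z [0.518 0.66 ] [-0.316 -0.102] [0.076 0.272]
pos [ 0.177 -0.521  0.25 ] F [ 0.349 -0.48   0.244] gap 0.08540551516146819
tool axes (cols) world
 [[ 0.321 -0.     0.947]
 [-0.947  0.     0.321]
 [-0.    -1.    -0.   ]]
tool shift now [-0.684  0.     0.515]
twist [-0.    -3.064 -0.   ]
shift after twist [ 0.722  0.    -0.46 ]
pos [ 0.177 -0.521  0.25 ] F [ 0.349 -0.48   0.244] gap 0.08540551516146819
tool axes (cols) world
 [[ 0.321 -0.     0.947]
 [-0.947  0.     0.321]
 [-0.    -1.    -0.   ]]
tool shift now [-0.684  0.     0.515]
twist [ 0.     0.078 -0.   ]
shift after twist [-0.722  0.     0.46 ]
```

```bash
python3 -m inch '[{"travel":[0,0,0],"twist":[0,0.078,0]},{"travel":[-0.038,0,0.0242],"twist":[0,0,0]},{"travel":[-0.038,0,0.0242],"twist":[0,0,0]},{"travel":[-0.038,0,0.0242],"twist":[0,0,0]},{"travel":[-0.038,0,0.0242],"twist":[0,0,0]},{"travel":[-0.038,0,0.0242],"twist":[0,0,0]},{"travel":[-0.038,0,0.0242],"twist":[0,0,0]},{"travel":[-0.038,0,0.0242],"twist":[0,0,0]},{"travel":[-0.038,0,0.0242],"twist":[0,0,0]},{"travel":[-0.038,0,0.0242],"twist":[0,0,0]},{"travel":[-0.038,0,0.0242],"twist":[0,0,0]},{"travel":[-0.038,0,0.0242],"twist":[0,0,0]},{"travel":[-0.038,0,0.0242],"twist":[0,0,0]},{"travel":[-0.038,0,0.0242],"twist":[0,0,0]},{"travel":[-0.038,0,0.0242],"twist":[0,0,0]},{"travel":[-0.038,0,0.0242],"twist":[0,0,0]},{"travel":[-0.038,0,0.0242],"twist":[0,0,0]},{"travel":[-0.038,0,0.0242],"twist":[0,0,0]},{"travel":[-0.038,0,0.0242],"twist":[0,0,0]},{"travel":[-0.038,0,0.0242],"twist":[0,0,0]}]' 0
python3 - <<'E'
from h import *
np.set_printoptions(precision=3,suppress=True)
t=np.array([.484,.2196,0])+Y*.065-X*.02; t[2]=.042
plan(t,RB); s=monitor.read_state(); print(s["joint_pos"])
p=read_camera("scene"); save(p,"s1.png")
E
```

```text
t: 3.15
position: [0.4447, 0.2942, 0.2501]
ee_rot: [-0.558, 0.434, -0.434, 0.558]
wrist_force: [1.3, -0.5, 0.7]
finger_gap: -0.0001
pos [0.445 0.294 0.25 ] F [ 1.346 -0.495  0.662] gap -0.00014567957648163092
tool axes (cols) world
 [[ 0.247  0.     0.969]
 [-0.969 -0.     0.247]
 [ 0.    -1.     0.   ]]
tool shift now [ 0.017  0.208 -0.   ]
twist [-0.  0.  0.]
shift after twist [ 0.017  0.208 -0.   ]
[ 0.375  0.228  1.575 -0.     1.338  1.697]
```

View pics/s1.png

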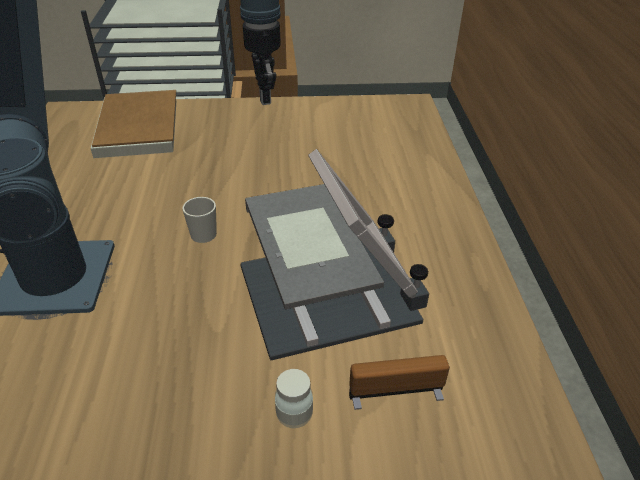

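The fingertips at (265,100) are beyond the board end, and the other objects haven't moved. Now I'll go down and push.

```bash
python3 -m inch '[{"travel":[0,0.042,0],"twist":[0,0,0]},{"travel":[0,0.042,0],"twist":[0,0,0]},{"travel":[0,0.042,0],"twist":[0,0,0]},{"travel":[0,0.042,0],"twist":[0,0,0]},{"travel":[0,0.03,0],"twist":[0,0,0]},{"travel":[0,0.01,0],"twist":[0,0,0]},{"travel":[0,0,0],"twist":[0,0,0]},{"travel":[0.02,0,0],"twist":[0,0,0]},{"travel":[0.02,0,0],"twist":[0,0,0]},{"travel":[0.01,0,0],"twist":[0,0,0]},{"travel":[0.01,0,0],"twist":[0,0,0]},{"travel":[0.01,0,0],"twist":[0,0,0]},{"travel":[0.01,0,0],"twist":[0,0,0]},{"travel":[0.01,0,0],"twist":[0,0,0]}]' 0
python3 -m inch '[{"travel":[0.01,0,0],"twist":[0,0,0]},{"travel":[0.01,0,0],"twist":[0,0,0]},{"travel":[0.01,0,0],"twist":[0,0,0]},{"travel":[0.01,0,0],"twist":[0,0,0]},{"travel":[0.01,0,0],"twist":[0,0,0]},{"travel":[0.01,0,0],"twist":[0,0,0]},{"travel":[0.01,0,0],"twist":[0,0,0]}]' 0
python3 - <<'E'
from h import *
np.set_printoptions(precision=3,suppress=True)
s=monitor.read_state();print("TCP b",s["position"]@Y,"home face b ~ -.033",s["wrist_force"])
p=read_camera("top"); save(p,"t2.png"); V,U=np.mgrid[0:480,0:640]; W=P(p,U,V); b=W@Y
k=(abs(W[...,2]-.05)<.006)&masks_of("board",p)[0]["pixels"]; print(np.percentile(b[k],[1,99]),np.percentile((W@X)[k],[1,99]))
E
```

```text
t: 4.6
position: [0.4672, 0.2047, 0.0425]
ee_rot: [-0.558, 0.434, -0.434, 0.559]
wrist_force: [0.4, 3.1, 2.1]
finger_gap: 0.0003
t: 5.3
position: [0.4841, 0.1362, 0.042]
ee_rot: [-0.558, 0.434, -0.434, 0.558]
wrist_force: [0.8, 2.2, 0.7]
finger_gap: -0.0004
TCP b 0.012724759443214094 home face b ~ -.033 [0.789 2.162 0.703]
[-0.345 -0.007] [0.425 0.617]
```

View pics/t2.png

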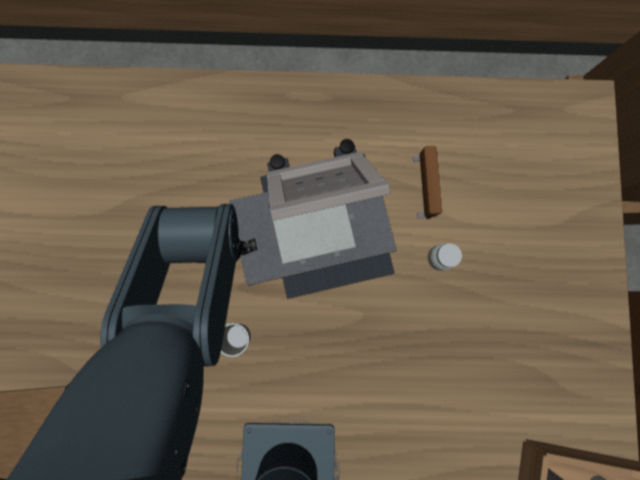

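The board's right end is at about (395,250), now past the base edge, and the finger is at (248,245) against the board end. The cup is still in place. About 35 mm remain.

```bash
python3 -m inch '[{"travel":[0.01,0,0],"twist":[0,0,0]},{"travel":[0.01,0,0],"twist":[0,0,0]},{"travel":[0.006,0,0],"twist":[0,0,0]},{"travel":[0.004,0,0],"twist":[0,0,0]},{"travel":[0,0,0],"twist":[0,0,0]}]' 0
python3 -m inch '[{"travel":[0.003,0,0],"twist":[0,0,0]},{"travel":[0.002,0,0],"twist":[0,0,0]},{"travel":[0,0,0],"twist":[0,0,0]}]' 0
python3 -m inch '[{"travel":[0.002,0,0],"twist":[0,0,0]},{"travel":[0,0,0],"twist":[0,0,0]}]' 0
```

```text
t: 5.9
position: [0.4915, 0.1072, 0.042]
ee_rot: [0.558, -0.434, 0.434, -0.558]
wrist_force: [1.5, 1.1, 0.5]
finger_gap: 0.0003
t: 6.2
position: [0.4926, 0.1029, 0.042]
ee_rot: [0.558, -0.434, 0.434, -0.558]
wrist_force: [0.5, 0.0, 0.1]
finger_gap: -0.0003
t: 6.4
position: [0.4928, 0.1023, 0.0421]
ee_rot: [-0.558, 0.435, -0.434, 0.559]
wrist_force: [-0.4, 7.5, -0.1]
finger_gap: 0.0002
```

```bash
python3 -m inch '[{"travel":[0.002,0,0],"twist":[0,0,0]},{"travel":[0,0,0],"twist":[0,0,0]},{"travel":[0,0,0],"twist":[0,0,0]}]' 0
python3 - <<'E'
from h import *
np.set_printoptions(precision=3,suppress=True)
s=monitor.read_state();print("TCP b",s["position"]@Y,s["wrist_force"])
p=read_camera("top"); V,U=np.mgrid[0:480,0:640]; W=P(p,U,V); b=W@Y
k=(abs(W[...,2]-.05)<.006)&masks_of("board",p)[0]["pixels"]; print(np.percentile(b[k],[1,99]),np.percentile((W@X)[k],[1,99]))
E
```

```text
t: 6.7
position: [0.4928, 0.1021, 0.0421]
ee_rot: [-0.557, 0.435, -0.433, 0.559]
wrist_force: [-1.2, 14.7, 2.4]
finger_gap: 0.0001
TCP b -0.02245014686782119 [-1.227 14.713  2.35 ]
[-0.381 -0.042] [0.425 0.617]
```

The board is home: the force rose to 15 N with no further motion, and the camera agrees. Now I'll back off, rise, and go over behind the raised front bar.

```bash
python3 -m inch '[{"travel":[-0.015,0,0],"twist":[0,0,0]},{"travel":[-0.025,0,0],"twist":[0,0,0]},{"travel":[0,-0.045,0],"twist":[0,0,0]},{"travel":[0,-0.045,0],"twist":[0,0,0]},{"travel":[0,-0.045,0],"twist":[0,0,0]},{"travel":[0,-0.045,0],"twist":[0,0,0]},{"travel":[0,-0.045,0],"twist":[0,0,0]},{"travel":[0,-0.045,0],"twist":[0,0,0]},{"travel":[0,-0.045,0],"twist":[0,0,0]},{"travel":[0,-0.025,0],"twist":[0,0,0]},{"travel":[0.038,0,0.016],"twist":[0,0,0]},{"travel":[0.038,0,0.016],"twist":[0,0,0]},{"travel":[0.038,0,0.016],"twist":[0,0,0]},{"travel":[0.038,0,0.016],"twist":[0,0,0]},{"travel":[0.038,0,0.016],"twist":[0,0,0]},{"travel":[0.038,0,0.016],"twist":[0,0,0]},{"travel":[0,0,0],"twist":[0,0,0]}]' 0
python3 - <<'E'
from h import *
np.set_printoptions(precision=3,suppress=True)
s=monitor.read_state();q=s["position"];print("TCP a,b,z",q@X,q@Y,q[2],s["joint_pos"])
p=read_camera("scene"); save(p,"s3.png"); V,U=np.mgrid[0:480,0:640]; W=P(p,U,V)
k=masks_of("stencil",p)[0]["pixels"]&(p["depth"]>0)
a=(W@X)[k];b=(W@Y)[k];z=W[...,2][k];print(np.percentile(a,[1,99]),np.percentile(b,[1,99]),np.percentile(z,[1,99]))
t=z>np.percentile(z,97);print("top region a,z",a[t].mean(),z[t].mean(),b[t].min(),b[t].max())
E
```

```text
t: 8.5
position: [0.6347, -0.064, 0.3796]
ee_rot: [0.558, -0.436, 0.435, -0.556]
wrist_force: [0.1, 0.7, -0.2]
finger_gap: 0.0002
TCP a,b,z 0.5993979434653323 -0.21843006472421359 0.3795593540700226 [-0.274  0.381  1.056 -0.002  1.706  1.053]
[0.519 0.656] [-0.324 -0.109] [0.074 0.271]
top region a,z 0.5332270710475985 0.2711577352427954 -0.3183373233055979 -0.11117114913736591
```

View pics/s3.png

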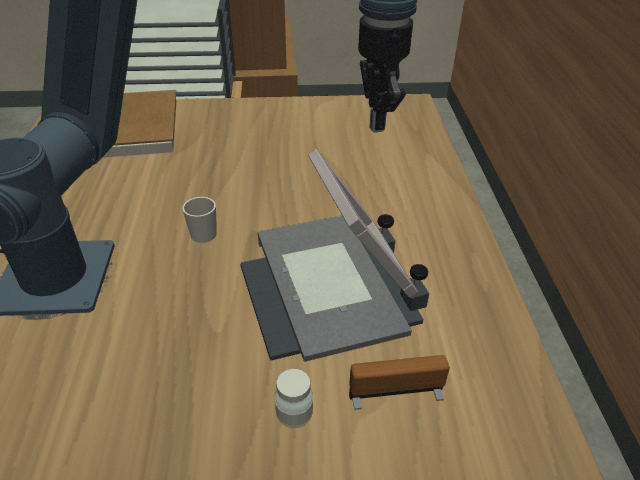

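The fingertip is at (377,128), above and behind the front bar, whose top is at about (315,152). The frame is at about 1.0 rad and the board is in. I'll go down behind the bar and approach its top face.

```bash
python3 -m inch '[{"travel":[0,0.04,0],"twist":[0,0,0]},{"travel":[0,0.04,0],"twist":[0,0,0]},{"travel":[0,0.021,0],"twist":[0,0,0]},{"travel":[0,0,0],"twist":[0,0,0]},{"travel":[0,0,-0.015],"twist":[0,0,0]},{"travel":[0,0,-0.01],"twist":[0,0,0]},{"travel":[0,0,-0.005],"twist":[0,0,0]},{"travel":[0,0,0],"twist":[0,0,0]}]' 0
python3 -m inch '[{"travel":[0,0,-0.005],"twist":[0,0,0]},{"travel":[0,0,-0.005],"twist":[0,0,0]},{"travel":[0,0,0],"twist":[0,0,0]}]' 0
```

```text
t: 9.4
position: [0.6035, -0.0666, 0.2827]
ee_rot: [-0.558, 0.433, -0.435, 0.558]
wrist_force: [0.6, 0.1, 0.6]
finger_gap: -0.0001
t: 9.7
position: [0.5936, -0.0694, 0.2811]
ee_rot: [0.558, -0.434, 0.434, -0.558]
wrist_force: [-0.1, 0.8, -0.1]
finger_gap: -0.0001
```

```bash
python3 -m inch '[{"travel":[0,0.003,-0.005],"twist":[0,0,0]},{"travel":[0,0,-0.004],"twist":[0,0,0]},{"travel":[0,0,0],"twist":[0,0,0]}]' 0
python3 - <<'E'
from h import *
s=monitor.read_state();q=s["position"];print("TCP a,b,z",q@X,q@Y,q[2])
p=read_camera("scene"); save(p,"x.png");i=cv2.imread("pics/x.png")[60:320,240:460]; cv2.imwrite("pics/s4.png",cv2.resize(i,None,fx=2.3,fy=2.3))
E
```

```text
t: 10.0
position: [0.5848, -0.0715, 0.2779]
ee_rot: [0.558, -0.434, 0.434, -0.558]
wrist_force: [-0.7, 0.9, -0.0]
finger_gap: -0.0001
TCP a,b,z 0.5491927741279864 -0.21341761195193362 0.2778726898853169
```

View pics/s4.png

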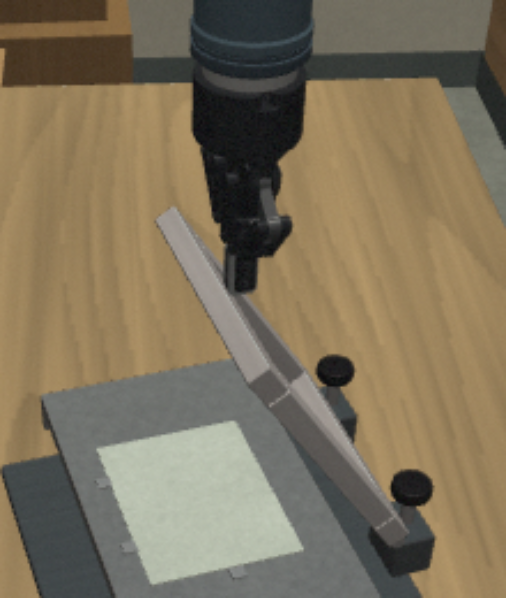

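The fingertip, at crop (240,290), sits just behind the top face of the front bar at its middle. I'll follow the frame's arc now.

```bash
python3 -m inch '[{"travel":[0,0.003,-0.005],"twist":[0,0,0]},{"travel":[0,0.004,-0.006],"twist":[0,0,0]},{"travel":[0,0.004,-0.006],"twist":[0,0,0]},{"travel":[0,0.006,-0.008],"twist":[0,0,0]}]' 0
python3 - <<'E'
from h import *
s=monitor.read_state();q=s["position"];print("TCP a,b,z",q@X,q@Y,q[2])
E
```

```text
t: 10.45
position: [0.5607, -0.0777, 0.261]
ee_rot: [-0.558, 0.434, -0.434, 0.558]
wrist_force: [0.4, -0.4, 2.8]
finger_gap: 0.0002
TCP a,b,z 0.5242387617911752 -0.2135213705834815 0.2609660038699052
```

```bash
python3 -m inch '[{"travel":[0,0.010,-0.008],"twist":[0,0,0]},{"travel":[0,0.011,-0.010],"twist":[0,0,0]},{"travel":[0,0.011,-0.010],"twist":[0,0,0]},{"travel":[0,0.011,-0.010],"twist":[0,0,0]},{"travel":[0,0.0127,-0.0078],"twist":[0,0,0]},{"travel":[0,0.0127,-0.0078],"twist":[0,0,0]},{"travel":[0,0.0127,-0.0078],"twist":[0,0,0]}]' 0
python3 - <<'E'
from h import *
s=monitor.read_state();q=s["position"];print("TCP a,b,z",q@X,q@Y,q[2])
p=read_camera("scene"); save(p,"x.png");i=cv2.imread("pics/x.png")[60:320,240:460]; cv2.imwrite("pics/s5.png",cv2.resize(i,None,fx=2.3,fy=2.3))
E
```

```text
t: 11.15
position: [0.5006, -0.0929, 0.1792]
ee_rot: [0.558, -0.434, 0.434, -0.558]
wrist_force: [1.4, -0.5, 1.4]
finger_gap: 0.0
TCP a,b,z 0.4623117405563432 -0.2134078266736623 0.17915518832829086
```

View pics/s5.png

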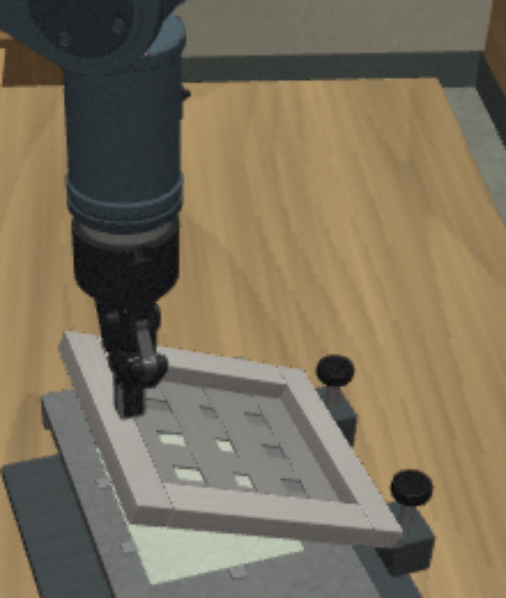

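The fingertip, at crop (130,410), is on the top of the front bar and the frame is about 0.4 rad up. I'll continue down.

```bash
python3 -m inch '[{"travel":[0,0.014,-0.005],"twist":[0,0,0]},{"travel":[0,0.014,-0.005],"twist":[0,0,0]},{"travel":[0,0.014,-0.005],"twist":[0,0,0]},{"travel":[0,0.014,-0.002],"twist":[0,0,0]},{"travel":[0,0.010,-0.002],"twist":[0,0,0]}]' 0
python3 -m inch '[{"travel":[0,0.008,-0.001],"twist":[0,0,0]},{"travel":[0,0.005,0],"twist":[0,0,0]},{"travel":[0,0.003,0],"twist":[0,0,0]},{"travel":[0,0,0],"twist":[0,0,0]}]' 0
```

```text
t: 11.7
position: [0.4823, -0.0975, 0.1132]
ee_rot: [0.558, -0.434, 0.434, -0.558]
wrist_force: [-0.4, 1.0, 2.4]
finger_gap: 0.0001
t: 12.1
position: [0.4822, -0.0975, 0.0976]
ee_rot: [-0.558, 0.434, -0.434, 0.558]
wrist_force: [-0.0, 0.3, -0.3]
finger_gap: 0.0001
```

```bash
python3 -m inch '[{"travel":[0,0.003,0],"twist":[0,0,0]},{"travel":[0,0.002,0],"twist":[0,0,0]},{"travel":[0,0,0],"twist":[0,0,0]},{"travel":[0,0,0],"twist":[0,0,0]}]' 0
```

```text
t: 12.5
position: [0.4825, -0.0977, 0.0937]
ee_rot: [-0.558, 0.434, -0.434, 0.558]
wrist_force: [-2.0, -0.1, 7.1]
finger_gap: 0.0001
```

```bash
python3 -m inch '[{"travel":[0,0.002,0],"twist":[0,0,0]},{"travel":[0,0.001,0],"twist":[0,0,0]},{"travel":[0,0,0],"twist":[0,0,0]},{"travel":[0,0,0],"twist":[0,0,0]},{"travel":[0,0,0],"twist":[0,0,0]}]' 0
```

```text
t: 13.0
position: [0.4826, -0.0977, 0.0933]
ee_rot: [-0.558, 0.433, -0.435, 0.558]
wrist_force: [-9.5, 3.4, 31.3]
finger_gap: 0.0001
```

Rigid stop reached: 31 N with no further motion. Now I'll lift clear and check.

```bash
python3 -m inch '[{"travel":[0,-0.01,0],"twist":[0,0,0]},{"travel":[0,-0.03,0],"twist":[0,0,0]},{"travel":[0,-0.04,0],"twist":[0,0,0]},{"travel":[0,-0.045,0],"twist":[0,0,0]},{"travel":[0,-0.045,0],"twist":[0,0,0]},{"travel":[0,-0.03,-0.03],"twist":[0,0,0]},{"travel":[0,0,-0.04],"twist":[0,0,0]},{"travel":[0,0,-0.04],"twist":[0,0,0]},{"travel":[0,0,0],"twist":[0,0,0]},{"travel":[0,0,0],"twist":[0,0,0]}]' 0
python3 - <<'E'
from h import *
np.set_printoptions(precision=3,suppress=True)
for c in ["top","scene"]:
    p=read_camera(c); save(p,c+"6.png"); V,U=np.mgrid[0:480,0:640]; W=P(p,U,V); a=W@X;b=W@Y;z=W[...,2]
    m=masks_of("stencil",p)
    if m:
        k=m[0]["pixels"]&(p["depth"]>0)&(a<.46)&(z>.06); print(c,"front bar z",np.percentile(z[k],[5,50,95]) if k.any() else None)
        k=m[0]["pixels"]&(a>.56)&(a<.64)&(z>.06); print("side z",np.percentile(z[k],[5,50,95]))
    m=masks_of("board",p)
    if m:
        k=(abs(z-.05)<.005)&m[0]["pixels"]; print("board b",np.percentile(b[k],[1,99]))
    for q in ["ink_jar","squeegee","mixing_cup"]:
        for r in mark_of(q,p)[:1]: print(q,np.round(np.array(r["xy"])*[640,480]))
E
```

```text
t: 14.0
position: [0.3755, -0.1249, 0.2904]
ee_rot: [-0.558, 0.434, -0.435, 0.558]
wrist_force: [0.4, -0.2, 0.5]
finger_gap: -0.0003
top front bar z [0.063 0.075 0.078]
side z [0.06  0.075 0.078]
board b [-0.381 -0.036]
ink_jar [441. 261.]
squeegee [428. 186.]
mixing_cup [236. 335.]
board b [-0.388 -0.041]
ink_jar [293. 414.]
squeegee [304. 225.]
mixing_cup [198. 233.]
```

View pics/scene6.png

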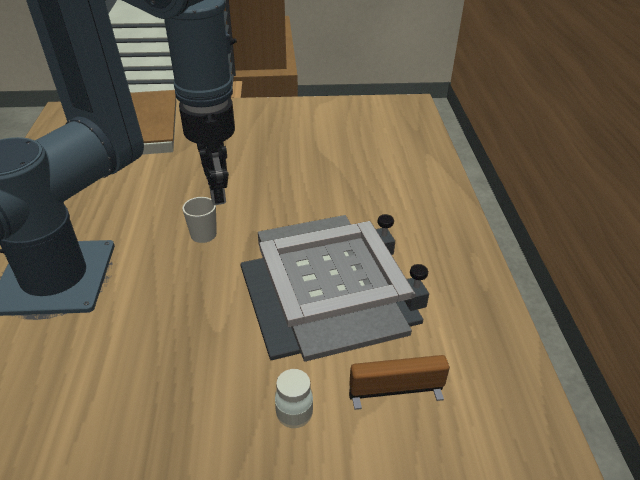

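The frame lies flat over the board, with its front bar from (262,240) to (295,318). The board is home. The cup (201,220), jar (293,395) and squeegee (400,375) haven't moved. The arm is clear of everything.

```bash
python3 -c "
from cell import env
print(env.finish_job())"
```

```text
the job is handed in; nothing more can be done
None
```

The stencil press is ready to print, and I handed the job in at about t = 14 s of the 59 s allowed. No verdict was reported.

- **Board:** With the frame still up at about 1.0 rad, I pushed the board's end in with shut fingertips. It stopped moving at 15 N, which I took as the stop. Afterwards the cameras put its right end 2 to 5 mm either side of the home position I had worked out.
- **Frame:** I pressed the front bar's top face down along its arc until it stopped at 31 N. In the top view its bars then measured 75 mm above the table, the stated flat height.
- **Bystanders:** The ink jar, squeegee and mixing cup looked unmoved in the last scene picture. Their marks in the top view were within about 4 px of the start.
- **Arm:** It finished clear of everything at 0.29 m height, with about 0.5 N on the wrist, which is sensor noise.

**Checks that disagreed:** In the last scene picture, the network put the squeegee's mark on the press at (304,225). The picture itself and the top-view mark show the squeegee in place. The network also gave no stencil mask for that scene picture, so the flat height comes from the top camera alone, along with the force at the stop.

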